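# Slide an instrument case over the lip of its docking tray

### The job

Put the instrument case away in its docking tray without carrying it: slide it over the bench until its front bears lightly against the raised lip, lift only its leading edge by the bar handle and lay it on the lip with the rear still on the bench, then push it from behind over the lip and press it home on the rubber buffer with a slow, steady push of about 10 N. Do not force it: 20 N on the lip or 16 N on the buffer is too much, and it must not be tipped steeply or lifted clear. Leave it lying flat and square on the tray floor, touching the buffer, and do not disturb the beaker, crucible and petri dish.

Things in the scene. Friction and masses are not known exactly. Their poses are not given: they have to be found in the camera images.
- case: closed grey-painted metal case, 120 long (its x) x 100 wide (y) x 46 high, 0.55 to 0.95 kg, centre of mass near its middle, smooth flat bottom (friction about 0.25), one bar handle on top. Stands on the bench 30 to 60 mm short of the lip, up to 30 mm off-centre, turned up to 0.2 rad. Origin: centre of its underside; x to its front (the end towards the tray, nearer the handle), z up.
- case_handle (a point): middle of the handle: a 10 mm round bar along the case's y, 74 mm free between its posts, 35 mm ahead of the case's origin, 72 mm above its underside, 26 mm above the lid. Gripped across the case's x it turns in the fingers as the front is lifted. A push of over 5 N on the bar can lift the rear; easing the bar up 1 to 2 mm (2 to 3 N) while sliding keeps it down.
- case_front (a point): middle of the front bottom edge, 60 mm ahead of the case's origin.
- case_rear (a point): middle of the rear bottom edge, 60 mm behind the case's origin; the rear wall above it, 46 mm high, can be pushed with the fingertips. Pushed on while its nose stands up on the lip, the rear can cling to the fingers and wedge: ease back once the middle of the case is past the lip and let the nose drop.
- tray: fixed grey docking tray, 195 long (its x) x 152 wide. Origin: on the bench at the foot of the middle of the lip's outer face; x points into the tray, z up. The floor is 4 mm above the bench; side walls 26 mm high with inner faces at y = +-58 mm (8 mm of play each side of the case), from x = 0; the buffer's face is at x = 158 mm.
- lip: the raised threshold across the tray's open end, fixed to it, same origin and axes as the tray: an upright outer face at x = 0, 11 mm high, flat top from x = 0 to 10 mm, then a ramp down to the floor at x = 30 mm. Hard plastic: a case pushed flat on the bench stops dead on it, and a quick set-down on it knocks hard (10 mm/s is gentle).
- buffer: black rubber-faced buffer bar at the tray's far end, 90 wide x 24 high, centred 30 mm above the bench. Origin: middle of its face when free, x as the tray's. It gives 1 mm for 5 N and springs back. Of a push on the case 1 to 5 N go into friction on the floor. The case, lying on the tray floor, is home when its front touches it; its rear bottom edge is then 38 mm past the lip's outer face, clear of the ramp.
- small_beaker: glass beaker, 56 diameter x 70 high, upright beside the tray on its left; origin at the centre of its underside. Leave alone.
- crucible: white open crucible, 42 diameter x 35 high, upright on the bench to the right of the case; origin at the centre of its underside. Leave alone.
- petri_dish: flat glass petri dish, 64 diameter x 16 high, beside the tray on its right; origin at the centre of its underside. Leave alone.
Mind the look-alikes: they are no part of the job. There is more than one size of the case; the job needs the middle-sized.

How it is judged:
By the outcome, as a careful person would: the job done as asked, in the order asked, and still so for the second after the job is handed in, with the robot touching nothing.
It also fails if it takes over 72 s, if anything falls off the work surface, if the arm or the gripper's body presses on something with over 40 N, if the wrist force passes 120 N, or if a joint passes its speed limit or range.

### The arm

A 6-joint arm with a two-finger parallel gripper is mounted at the origin on a cart in front of the work surface, level with it; the furniture and walls round the work are solid. World frame = base frame: x ahead of the robot, y to its left, z up, the work surface at z = 0. Lengths are in mm, angles in degrees, forces in N, time in s.
With the tool pointing down it reaches from about 350 to 975 mm from the base axis. Payload 4.9 kg.
Tool frame: the origin (TCP) lies at the centre of the arm's flange, where the gripper is bolted on; the fingertips stand 173 mm ahead of it and the grasp point (between the pads) lies bot.hold_point_z ahead of it (bot.hold_point_z is the distance from the TCP to the grasp point, in mm); z points along the fingers, y is the direction in which the jaws open and shut (so a half turn about z gives the same grasp; the last joint's range is limited). The gripper opens to 85 mm and grips with 20 to 120 N. Pads are 22 mm wide; open, the fingers measure 114 mm over their backs; the gripper's body (76 mm by 85 mm) begins 54 mm behind the grasp point. The pads swing forward as they close: fully open they stand 13 mm farther back than shut.
Start: joints at [61.077, 3.019, 92.412, -0, 84.569, -6.818], TCP at [235.177, 579.047, 404.704] pointing down, gripper open.
Joint ranges: [-172.51, 172.51], [-57.92, 126.97], [3.15, 148.05], [-58.71, 238.71], [5.1, 150.11], [-179.66, 179.66]. Speed limits (degrees/s): [147.25, 147.25, 180, 180, 180, 180].

### API

Orientations are given as [roll, pitch, yaw] about the fixed x, y, z axes, in that order (R = Rz(yaw) Ry(pitch) Rx(roll)).
In Python, from plant import bot gives the robot as it stands. Calls block until the motion is done:
- bot.movep(position, orientation): joint-space move of the TCP to a pose.
- bot.move_straight(position, vel=150, attitude=None, until_force=None): straight line of the TCP; attitude=None keeps the orientation; vel is the mean speed in mm/s. With until_force (N) it stops when the force on the tool has changed by that much, and returns True; else False.
- bot.movej(angles): joint-space move.
- bot.open_gripper() and bot.close(): open the fingers fully, or close them until they stop; the grip force is fixed at half the most.
- bot.pause(seconds).
- bot.solve_ik(position, orientation): joint angles nearest the present ones, or None.
- bot.get_obs(): the state.
- bot.read_camera(name): name is "scene" or "top" or "wrist"; returns a dict with "img" (420x560x3 uint8, red, green, blue), "z_map" (420x560 float32, mm along the optical axis (not along the pixel's ray), 0 where there is no reading), "vertical_fov" (degrees; the focal length in pixels is half the picture's height over the tangent of half this angle, whatever the lens; pixels are square), "cx", "cy" (the principal point, pixels), "dist" ([k1, k2, p1, p2, k3] as OpenCV has them; the pictures are not rectified), "R" (3x3) and "t" (3): a world point X has camera coordinates R X + t. Camera axes: x right, y down, z forward; pixel columns grow to the right and rows downward; lengths in mm; the calibration is good to about 2 mm. A picture is of the moment at which its call begins.
A pose or a line that the arm cannot do raises bot.PlanningError and nothing moves.
- bot.close_job(): hands the job in, once; it reports no verdict.
Trained networks look in the newest picture that a camera, given by its name, has taken for a name from the list of things; names that differ only in an ending like _2 or _b are one class to them, and where a whole thing is asked for, a point or a joint stands for the part that bears it (a point fixed in the world has none). Each returns a list of dicts, best first, with "confidence" (0 to 1); they miss things now and then, are a little off and sometimes report something else, mostly with a low value. They report only what shows in the picture. A call takes as long as a camera call. They do not tell look-alikes from the thing itself.
- bot.find_in(camera, target): "pixel" ([column, row] in pixels, amid what is visible of it).
- bot.regions_of(camera, target): "pixels" (420x560 bool, what is visible of it) and "pixel" ([column, row] in pixels, amid what is visible of it).
The state is a dict: "t": time; "joints": joint angles; "qd": joint speeds; "tau": joint torques, N m; "tcp_pos": TCP position; "tcp_rot": TCP orientation; "contact_force": force on the tool from outside, world axes, zero at the start; "torque": the same for the moment, N m; "opening": finger opening in mm.
Only numpy, scipy, OpenCV 4.12 (cv2) and the standard library are available. Lean on these libraries where they do the work, as an engineer would, in place of code of your own. Each camera call takes 0.05 s, during which the arm holds its last target. There are 200 camera calls.

## Working session

There is one attempt and no reset: what is moved stays moved. The work goes in short steps, each a Python script; the robot and the scene stay as the last script left them, time stands still between calls to the robot, and variables do not carry over. Pictures are saved under pics/ and viewed, about 8 in all and at most 12, crops included, and the job is handed in when it is done.

```bash
ls; mkdir -p pics; cat > h.py <<'E'
import numpy as np, cv2
from plant import bot
def cam(n,save=None):
    c=bot.read_camera(n)
    if save: cv2.imwrite('pics/'+save,c['img'][:,:,::-1])
    return c
def K(c):
    f=210/np.tan(np.radians(c['vertical_fov'])/2)
    return np.array([[f,0,c['cx']],[0,f,c['cy']],[0,0,1.]])
def cloud(c):
    h,w=c['z_map'].shape
    u,v=np.meshgrid(np.arange(w),np.arange(h))
    p=np.stack([u,v],-1).reshape(-1,1,2).astype(float)
    n=cv2.undistortPoints(p,K(c),np.array(c['dist'],float)).reshape(h,w,2)
    z=c['z_map'].astype(float)
    P=np.dstack([n*z[...,None],z])
    X=(P-np.array(c['t']))@np.array(c['R'])
    X[z<=0]=np.nan
    return X
def proj(c,X):
    X=np.atleast_2d(np.array(X,float))
    r,_=cv2.Rodrigues(np.array(c['R'],float))
    return cv2.projectPoints(X,r,np.array(c['t'],float),K(c),np.array(c['dist'],float))[0].reshape(-1,2)
E
python3 - <<'E'
from h import *
a=cam('scene','s0.png'); 
for n in ['case','tray','buffer','lip']:
    print('scene',n,[(np.round(d['pixel']),round(d['confidence'],2)) for d in bot.find_in('scene',n)])
b=cam('top','t0.png')
X=cloud(b); np.save('X0.npy',X)
for n in ['case','case_handle','tray','buffer','lip','small_beaker','crucible','petri_dish']:
    for d in bot.regions_of('top',n):
        m=d['pixels']; p=X[m]; p=p[~np.isnan(p[:,0])]
        print('top',n,np.round(d['pixel']),round(d['confidence'],2),np.median(p,0).round(),np.percentile(p,2,axis=0).round(),np.percentile(p,98,axis=0).round())
print(bot.hold_point_z,bot.get_obs())
cv2.imwrite('pics/st.png',np.hstack([cv2.resize(x['img'][:,:,::-1],(400,300)) for x in (a,b)]))
E
```

```text
pics
scene case [(array([171., 234.]), 0.95), (array([226., 254.]), 0.63), (array([418., 238.]), 0.56), (array([288., 269.]), 0.35)]
scene tray [(array([287., 216.]), 0.92), (array([327., 245.]), 0.42)]
scene buffer [(array([302., 201.]), 0.64)]
scene lip []
top case [379. 144.] 0.65 [ 742. -234.   66.] [ 652. -328.   11.] [ 841. -145.  111.]
top case [221. 263.] 0.62 [411. 212.  32.] [371. 178.  19.] [451. 248.  54.]
top case [277. 250.] 0.6 [437.  60.  46.] [381.  14.  40.] [494. 107.  77.]
top case_handle [223. 263.] 0.97 [411. 213.  32.] [371. 178.  17.] [454. 246.  54.]
top case_handle [272. 250.] 0.9 [437.  62.  45.] [381.  14.  39.] [494. 108.  77.]
top case_handle [382. 148.] 0.69 [ 742. -235.   66.] [ 652. -332.    5.] [ 841. -145.  111.]
top buffer [278. 250.] 0.42 [435.  59.  46.] [381.  14.  40.] [492. 105.  77.]
top lip [274. 212.] 0.89 [552.  64.   7.] [532.   8.  -1.] [571. 120.  16.]
top lip [277. 251.] 0.18 [437.  60.  46.] [381.  14.  40.] [491. 107.  77.]
top small_beaker [231. 194.] 0.88 [617. 195.  26.] [588. 168.  15.] [638. 217.  70.]
top crucible [326. 232.] 0
[... 190 characters left out ...]
. -108.    8.] [651. -51.  21.]
154.70000000000002 {'t': 0.7, 'joints': array([ 6.10787967e+01,  3.01599726e+00,  9.24141006e+01,  5.76022927e-04,
        8.45682612e+01, -6.81934611e+00]), 'qd': array([-0.04021581, -0.10388237,  0.06169898, -0.08395337,  0.04100244,
        0.0110176 ]), 'tau': array([-8.33650120e-04, -3.93541145e+01, -3.70367825e+01, -2.71186982e-04,
        4.29378952e-04, -5.12149325e-05]), 'tcp_pos': array([235.15225885, 579.03802026, 404.72323514]), 'tcp_rot': array([ 1.79998303e+02, -3.74540987e-04,  1.57898088e+02]), 'contact_force': array([ 0.48748462,  0.01352645, -0.78201863]), 'torque': array([-0.0235685 , -0.02264998, -0.02998597]), 'opening': 85.40209409678337}
```

View pics/t0.png

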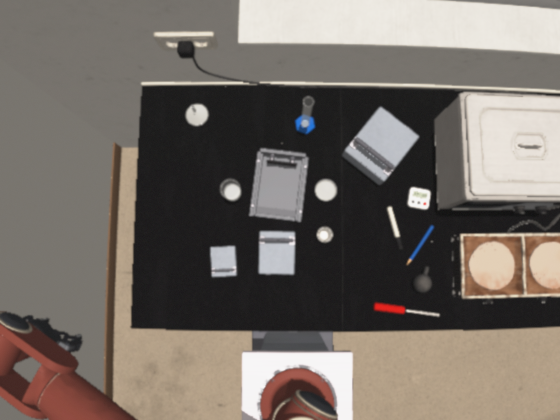

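View pics/s0.png

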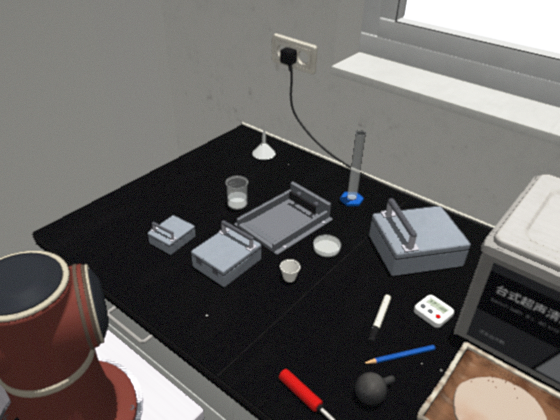

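The look-alikes are a small case at top px (222,262), a large one at (381,146) and the middle-sized one at (277,253). The middle one measures about 113x94 mm at 46 mm high and stands in front of the tray, so that is my target. Next I'll take a close look with the wrist camera.

```bash
python3 - <<'E'
from h import *
for z in (480,):
    for p in ([430,60,z],):
        for yaw in (90,-90,0,180):
            q=bot.solve_ik(p,[180,0,yaw]); print(yaw,None if q is None else np.round(q))
o=bot.get_obs()
q0=bot.solve_ik([430,60,480],[180,0,90]); q1=bot.solve_ik([430,60,480],[180,0,-90])
c0=[(abs(np.array(q)-o['joints']).max(),y) for q,y in ((q0,90),(q1,-90)) if q is not None]
yaw=min(c0)[1]
bot.movep([430,60,480],[180,0,yaw])
c=cam('wrist','w0.png'); X=cloud(c); np.savez('w0.npz',X=X,img=c['img'])
print(yaw,bot.get_obs()['t'],c['vertical_fov'],c['R'],c['t'])
for n in ['case','case_handle','tray','buffer','lip']:
    for d in bot.regions_of('wrist',n):
        m=d['pixels']; p=X[m]; p=p[~np.isnan(p[:,0])]
        if len(p): print(n,np.round(d['pixel']),round(d['confidence'],2),np.median(p,0).round(),np.percentile(p,2,axis=0).round(),np.percentile(p,98,axis=0).round())
E
```

```text
90 [ -2. -26. 111.   0.  96.  -2.]
-90 [ -2. -26. 111.  -0.  96. 178.]
0 [ -2. -26. 111.  -0.  96.  88.]
180 [ -2. -26. 111.   0.  96. -92.]
90 2.7667 71.28026275998275 [[ 9.99999232e-01  1.23911190e-03 -2.35029360e-05]
 [ 1.19009791e-03 -9.54805830e-01  2.97227878e-01]
 [ 3.45857860e-04 -2.97227678e-01 -9.54806571e-01]] [-429.55689106   -3.45250779  468.18634057]
case [453. 313.] 0.88 [ 717. -156.   57.] [ 666. -317.    1.] [ 838. -131.  111.]
case [266.  65.] 0.85 [410. 213.  31.] [369. 179.  -0.] [451. 248.  53.]
case [288. 180.] 0.83 [435.  66.  45.] [379.  15.  42.] [492. 111.  76.]
case_handle [287. 177.] 0.93 [435.  66.  45.] [379.  15.  30.] [492. 112.  76.]
case_handle [264.  63.] 0.79 [410. 213.  31.] [370. 179.  16.] [450. 248.  53.]
case_handle [454. 313.] 0.69 [ 716. -156.   57.] [ 668. -315.    5.] [ 837. -132.  111.]
tray [427.  78.] 0.62 [621. 196.  41.] [588. 169.   9.] [639. 219.  70.]
tray [423. 178.] 0.57 [643.  61.   4.] [539. -12.   1.] [728. 131.  45.]
buffer [462. 187.] 0.61 [696.  51.  33.] [689.   8.   3.] [719.  92.  42.]
lip [363. 172.] 0.74 [550.  67.   8.] [532.  10.   1.] [570. 122.  11.]
```

View pics/w0.png

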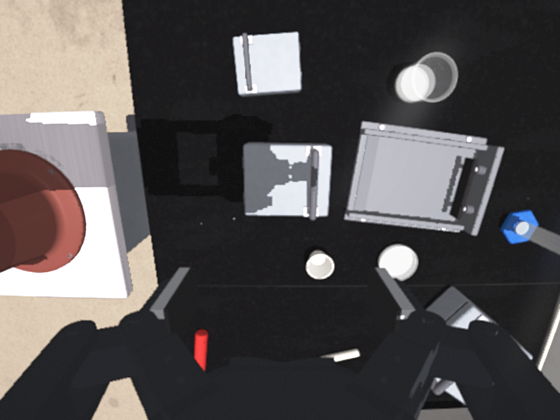

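The picture shows the middle case at px (287,180), its handle bar at (314,182) on the tray side, and the tray at (425,180), turned a few degrees. I'll fit both poses now.

```bash
cat >> h.py <<'E'
def rect(p):
    (cx,cy),(w,h),a=cv2.minAreaRect(p[:,:2].astype(np.float32))
    if a>45: a-=90; w,h=h,w
    if a<-45: a+=90; w,h=h,w
    return np.round([cx,cy,w,h,a],1)
def box(X,lo,hi):
    p=X.reshape(-1,3); p=p[~np.isnan(p[:,0])]
    return p[((p>lo)&(p<hi)).all(1)]
def frame(x,y,a):
    a=np.radians(a); return np.array([[np.cos(a),-np.sin(a),x],[np.sin(a),np.cos(a),y],[0,0,1]])
E
python3 - <<'E'
from h import *
for nm,X in (('w',np.load('w0.npz')['X']),('t',np.load('X0.npy'))):
    print(nm,'bench z',np.median(box(X,[330,120,-20],[520,170,20])[:,2]))
    print('lid',rect(box(X,[350,-10,42],[520,140,50])),np.median(box(X,[350,-10,42],[520,140,50])[:,2]))
    b=box(X,[350,-10,65],[520,140,85]); print('bar',rect(b),b.mean(0).round(1),b[:,2].max())
    w=box(X,[520,-35,15],[760,150,30]); print('walls',rect(w),len(w),np.median(w[:,2]))
    f=box(X,[575,10,2],[680,110,6.5]);print('floor',np.median(f[:,2]))
    # side walls: line fits of y vs x for wall tops
    for s in (1,-1):
        q=w[(w[:,0]>560)&(w[:,0]<690)]; mid=60-(q[:,0]-550)*.11
        q=q[s*(q[:,1]-mid)>40]; k=np.polyfit(q[:,0],q[:,1],1); 
        print('side',s,k.round(3),np.degrees(np.arctan(k[0])).round(2),len(q),np.percentile(q[:,1]-np.polyval(k,q[:,0]),[2,98]).round(1))
    l=box(X,[520,15,8.5],[560,115,14]); 
    ys=np.arange(20,115,5); e=[(y,np.percentile(l[abs(l[:,1]-y)<3][:,0],3)) for y in ys if (abs(l[:,1]-y)<3).sum()>5]
    e=np.array(e); 
    if len(e)>3: k=np.polyfit(e[:,0],e[:,1],1); print('lip front edge',k.round(3),-np.degrees(np.arctan(k[0])).round(2),len(l))
E
```

```text
w bench z -1.0001671754179886
lid [435.4  62.  119.9  99.4  -0.6] 44.843434552188086
bar [470.3  61.5   9.9  92.   -0.9] [469.9  63.4  74.7] 78.15364584525344
walls [629.8  57.5 187.7 132.7  -6.7] 2200 24.518139060427934
floor 3.0940928006931987
side 1 [-1.19000e-01  1.94648e+02] -6.81 519 [-4.  4.]
side -1 [-0.117 69.511] -6.65 526 [-4.8  3.2]
lip front edge [1.19000e-01 5.29279e+02] -6.77 586
t bench z -0.8273577110432204
lid [ 4.366e+02  6.080e+01  1.166e+02  9.840e+01 -1.000e-01] 45.484700900061995
bar [4.714e+02 5.940e+01 9.000e+00 8.880e+01 3.000e-01] [470.8  62.4  75. ] 81.5738885411558
walls [629.7  55.6 186.4 132.1  -6.5] 421 24.41357290523714
floor 3.977461522538727
side 1 [-1.11000e-01  1.87602e+02] -6.34 128 [-3.8  4.2]
side -1 [-0.08  44.882] -4.56 120 [-4.5  4. ]
lip front edge [1.36000e-01 5.29876e+02] -7.76 129
```

```bash
cat >> h.py <<'E'
T=frame(537.5,68.7,-6.75); TY=-6.75
def tw(x,y): return (T@[x,y,1])[:2]
def wt(p): return (np.linalg.inv(T)@[p[0],p[1],1])[:2]
def F():
    f=np.mean([bot.get_obs()['contact_force'] for _ in range(3)],0); R=T[:2,:2]
    return np.round([*(R.T@f[:2]),f[2]],2)
def st(s=''):
    o=bot.get_obs(); print(s,'t',round(o['t'],2),'tcp',o['tcp_pos'].round(1),'rot',o['tcp_rot'].round(1),'tray',wt(o['tcp_pos']).round(1),'F',F(),'open',round(o['opening'],1),flush=True)
HZ=bot.hold_point_z
E
python3 - <<'E'
from h import *
g=[470.2,61.8]
bot.movep([*g,300],[180,0,89.2])
bot.move_straight([*g,72+HZ+2],vel=80)
st('pre')
bot.close(); st('closed')
p=bot.get_obs()['tcp_pos']
bot.move_straight([*g,72+HZ+3.5],vel=10); st('eased')
bot.move_straight([*tw(-33,0),72+HZ+3.5],vel=25,attitude=[180,0,90+TY]); st('slid')
c=cam('wrist','w1.png'); X=cloud(c); np.savez('w1.npz',X=X)
print('lid',rect(box(X,[380,-10,40],[540,140,52])),[np.median(box(X,[380,-10,40],[540,140,52])[:,2])])
print('lid rear part z', np.median(box(X,[410,40,40],[430,100,52])[:,2]))
c=cam('top','t1.png'); X=cloud(c); print('lid top',rect(box(X,[380,-10,42],[540,140,50])))
E
```

```text
pre t 4.83 tcp [470.6  61.8 229.3] rot [179.9   0.   89.2] tray [-65.7 -14.7] F [-1.33 -0.13 -0.19] open 85.1
closed t 5.53 tcp [470.4  61.8 229. ] rot [180.    0.   89.2] tray [-65.9 -14.7] F [-0.33 -0.49  2.26] open 8.0
eased t 5.83 tcp [469.8  61.8 229.4] rot [-179.9   -0.    89.2] tray [-66.4 -14.8] F [ 0.16 -1.13 -4.88] open 7.7
slid t 7.42 tcp [504.7  72.6 230.3] rot [180.   -0.   83.2] tray [-33.  -0.] F [-0.28 -0.61 -7.01] open 7.8
lid [468.7  76.5 122.1  99.2  -6.4] [np.float64(45.553883877445266)]
lid rear part z 45.10406026741874
lid top [4.743e+02 7.800e+01 9.610e+01 9.910e+01 3.000e-01]
```

View pics/w1.png

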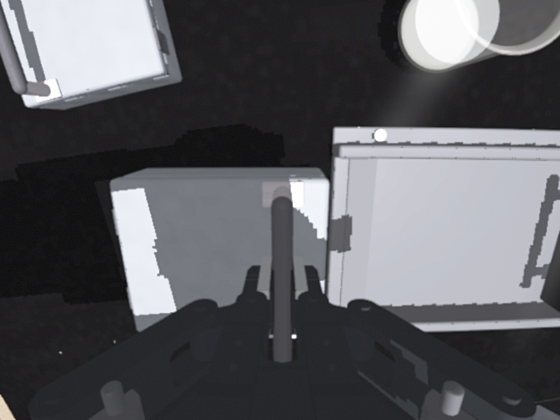

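The case is square to the tray and about 8 mm short of the lip, with the lid front at px (328,250) and the lip at (335,250). The upward pull of 7 N is a bit high, so I'll ease it down and then close up to the lip.

```bash
python3 - <<'E'
from h import *
z=bot.get_obs()['tcp_pos'][2]
cmd=72+HZ+3.5
for i in range(6):
    if F()[2]>-3.5: break
    cmd-=0.4; bot.move_straight([*tw(-33,0),cmd],vel=5)
st('eased down %.1f'%cmd)
r=bot.move_straight([*tw(-29,0),cmd],vel=8); st('4mm')
r=bot.move_straight([*tw(-17,0),cmd],vel=5,until_force=4.0); st('contact %s'%r)
E
```

```text
eased down 228.2 t 8.78 tcp [505.1  72.6 229. ] rot [179.9  -0.   83.3] tray [-32.6   0. ] F [ 0.46 -0.41  1.23] open 7.6
4mm t 9.43 tcp [508.4  72.3 228.9] rot [-179.8   -0.    83.3] tray [-29.3   0.2] F [-4.37 -1.3   8.68] open 7.9
contact True t 10.68 tcp [513.7  71.8 229. ] rot [-179.7   -0.    83.3] tray [-24.    0.3] F [-1.21 -0.36  4.42] open 8.0
```

```bash
cat >> h.py <<'E'
def F(n=6):
    f=[]
    for _ in range(n): f.append(bot.get_obs()['contact_force']); bot.pause(0.02)
    f=np.mean(f,0); R=T[:2,:2]
    return np.round([*(R.T@f[:2]),f[2]],2)
E
python3 - <<'E'
from h import *
x=wt(bot.get_obs()['tcp_pos'])[0]; st('now')
cmd=228.9
for i in range(5):
    if F()[2]<-1.5: break
    cmd+=0.4; bot.move_straight([*tw(x,0),cmd],vel=5)
st('eased %.1f'%cmd)
for i in range(6):
    x+=0.6; bot.move_straight([*tw(x,0),cmd],vel=4); f=F(); print(round(x,1),wt(bot.get_obs()['tcp_pos']).round(1),f)
    if f[0]<-4: break
st()
E
```

```text
now t 10.68 tcp [513.7  71.8 229. ] rot [-179.7   -0.    83.3] tray [-24.    0.3] F [-0.76  0.11  4.28] open 8.0
eased 229.7 t 11.68 tcp [513.3  71.4 229. ] rot [-179.6    0.    83.3] tray [-24.3  -0.2] F [ 1.62  0.3  -4.86] open 7.7
-23.4 [-23.9  -0.1] [-1.17 -0.01 -5.59]
-22.8 [-23.4  -0. ] [-4.83 -0.2  -5.27]
 t 12.58 tcp [514.3  71.4 229.1] rot [-179.6    0.    83.3] tray [-23.4  -0. ] F [-4.95 -0.55 -5.99] open 7.9
```

```bash
python3 - <<'E'
from h import *
B0=-23.6; Z0=229.4
def arc(th,rx): # rear shift rx
    t=np.radians(th); return [*tw(B0+rx+95*(np.cos(t)-1)-72*np.sin(t),0),Z0+95*np.sin(t)+72*(np.cos(t)-1)]
for th in (1,3,5,8.4): bot.move_straight(arc(th,-1.2),vel=10)
st('lifted')
for rx in (8,16): bot.move_straight(arc(8.4,rx),vel=20)
st('fwd')
c=cam('scene','s1.png'); cv2.imwrite('pics/s1c.png',cv2.resize(c['img'][150:320,140:380,::-1],None,fx=3,fy=3))
for th in (7.4,6.8,6.4,6.1,5.8,5.5,5.2):
    bot.move_straight(arc(th,16),vel=6); f=F(3); print(th,f)
    if f[2]>-1: break
st('laid')
E
```

```text
lifted t 15.18 tcp [501.4  73.  242.5] rot [-179.7    0.    83.3] tray [-36.3   0. ] F [-0.03  0.45 -8.8 ] open 7.5
fwd t 16.44 tcp [518.6  70.9 242.5] rot [-179.7    0.    83.3] tray [-19.1  -0. ] F [-0.16  0.22 -8.72] open 7.5
7.4 [ 0.65  0.37 -8.72]
6.8 [-0.22  0.45 -9.09]
6.4 [ 0.68  0.52 -8.73]
6.1 [-0.26  0.03 -8.29]
5.8 [-0.83 -0.01 -5.72]
5.5 [-2.11 -0.1  -0.33]
laid t 18.79 tcp [523.1  70.5 239.1] rot [-179.8   -0.    83.3] tray [-14.6   0.1] F [-2.67 -0.12  0.86] open 7.9
```

View pics/s1c.png

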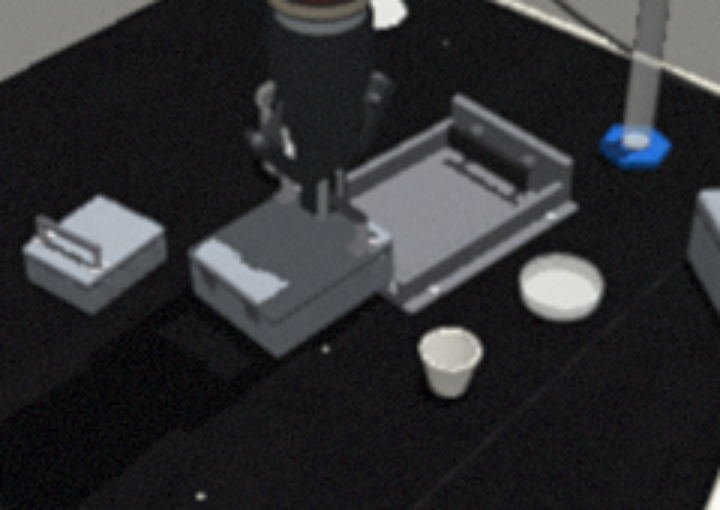

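```bash
python3 - <<'E'
from h import *
def tilt(n):
    c=cam(n); X=cloud(c).reshape(-1,3); X=X[~np.isnan(X[:,0])]
    q=np.c_[(np.linalg.inv(T)@np.c_[X[:,:2],np.ones(len(X))].T).T[:,:2],X[:,2]]
    q=q[(q[:,0]>-103)&(q[:,0]<-35)&(abs(q[:,1])<45)&(q[:,2]>38)&(q[:,2]<66)]
    for _ in range(3):
        k=np.linalg.lstsq(np.c_[q[:,0],np.ones(len(q))],q[:,2],rcond=None)[0]
        r=q[:,2]-q[:,:2]@[k[0],0]-k[1]; q=q[abs(r)<4]
    print(n,len(q),'tilt',np.degrees(np.arctan(k[0])).round(2),'z at -100',(k[0]*-100+k[1]).round(1))
for n in ('wrist','scene','top'): tilt(n)
o=bot.get_obs(); print(o['torque'],o['t'])
E
```

```text
wrist 13540 tilt 3.66 z at -100 49.6
scene 821 tilt 3.67 z at -100 50.5
top 381 tilt 4.48 z at -100 49.1
[0.00457667 0.21843148 0.04219893] 19.0417
```

The check shows a problem. The lid tilts only 3.7°, so the grip friction is holding the rear about 3.5 mm off the bench. I'll turn the tool nose-up about the lip to put the rear down gently before letting go.

```bash
cat >> h.py <<'E'
from scipy.spatial.transform import Rotation as Ro
def pose(bx,bz,tilt,L,y=0,yaw=90+TY):
    """TCP pose with the point L ahead of the TCP at tray x=bx,z=bz; tilt nose-up deg"""
    a=np.radians(TY); ax=np.array([-np.sin(a),np.cos(a),0])
    R=Ro.from_rotvec(-np.radians(tilt)*ax)*Ro.from_euler('xyz',[180,0,yaw],degrees=True)
    p=np.array([*tw(bx,y),bz])-L*R.apply([0,0,1])
    return p,R.as_euler('xyz',degrees=True)
def tilt(n,a=-103,b=-35,zl=36,zh=70):
    c=cam(n); X=cloud(c).reshape(-1,3); X=X[~np.isnan(X[:,0])]
    q=np.c_[(np.linalg.inv(T)@np.c_[X[:,:2],np.ones(len(X))].T).T[:,:2],X[:,2]]
    q=q[(q[:,0]>a)&(q[:,0]<b)&(abs(q[:,1])<45)&(q[:,2]>zl)&(q[:,2]<zh)]
    for _ in range(3):
        k=np.linalg.lstsq(np.c_[q[:,0],np.ones(len(q))],q[:,2],rcond=None)[0]
        q=q[abs(q[:,2]-k[0]*q[:,0]-k[1])<4]
    print(n,len(q),'tilt',np.degrees(np.arctan(k[0])).round(2),'lid z at -100',(k[0]*-100+k[1]).round(1),'at 0',k[1].round(1),flush=True)
E
python3 - <<'E'
from h import *
o=bot.get_obs(); L=157.; p=o['tcp_pos']; bx,by=wt(p); bz=p[2]-L
for d in (1,2,3,3.8):
    s=np.radians(d)
    q,r=pose(bx-55*s,bz-12*s+.2,d,L,by)
    bot.move_straight(q,vel=5,attitude=r); print(d,F(3),bot.get_obs()['torque'].round(2))
    if d>=2: tilt('wrist')
st()
E
```

```text
1 [-3.97  0.17  2.8 ] [0.05 0.36 0.04]
2 [-2.96  0.11 -0.58] [ 0.03  0.24 -0.03]
wrist 13625 tilt 5.48 lid z at -100 46.5 at 0 56.1
3 [ 0.96 -0.54 -4.7 ] [ 0.02 -0.36 -0.05]
wrist 13699 tilt 5.97 lid z at -100 45.7 at 0 56.1
3.8 [ 0.69  0.19 -4.63] [-0.03 -0.12  0.02]
wrist 13781 tilt 5.96 lid z at -100 45.8 at 0 56.2
 t 22.75 tcp [509.1  72.1 238.1] rot [176.2   0.   83.3] tray [-28.6   0.1] F [ 0.43  0.1  -4.63] open 7.7
```

```bash
python3 - <<'E'
from h import *
p=bot.get_obs()['tcp_pos'].copy()
z=238.1+.4
for i in range(5):
    if F(3)[2]>-1.2: break
    z-=.3; bot.move_straight([p[0],p[1],z],vel=5)
st('set'); bot.open_gripper(); st('open'); tilt('wrist')
for TL in (12,8,4,0):
    a,r=pose(-140,28,TL,173); ok=bot.solve_ik(a,r) is not None
    a2,_=pose(-140,130,TL,173); print(TL,ok,bot.solve_ik(a2,r) is not None)
p=bot.get_obs()['tcp_pos']
bot.move_straight([p[0],p[1],305],vel=120); st('up')
E
```

```text
set t 23.8 tcp [509.1  72.2 238. ] rot [176.2   0.   83.3] tray [-28.6   0.1] F [-3.14 -0.69  1.47] open 7.7
open t 24.63 tcp [509.1  72.1 237.6] rot [176.2   0.   83.2] tray [-28.6   0.1] F [-0.32 -0.12 -0.18] open 85.1
wrist 13792 tilt 5.95 lid z at -100 45.7 at 0 56.2
12 True True
8 True True
4 True True
0 True True
up t 25.49 tcp [508.8  72.1 304.4] rot [176.3   0.   83.3] tray [-28.9   0. ] F [-0.01  0.12 -0.51] open 85.7
```

```bash
cat >> h.py <<'E'
TL=12
def tip(x,z=28,vel=15,uf=None,y=0):
    a,r=pose(x,z,TL,173,y); return bot.move_straight(a,vel=vel,attitude=r,until_force=uf)
def tipx():
    o=bot.get_obs(); p=o['tcp_pos']+173*Ro.from_euler('xyz',o['tcp_rot'],degrees=True).apply([0,0,1]); return np.round([*wt(p),p[2]],1)
E
python3 - <<'E'
from h import *
bot.close()
a,r=pose(-140,130,TL,173); bot.movep(a,r)
tip(-140,28,vel=100); f0=F(); print('base',f0,tipx())
h=tip(-112,vel=15,uf=2.5); print('hit',h,tipx(),F(3)-f0)
x=tipx()[0]
for i in range(4):
    x+=8; h=tip(x,vel=15,uf=9); print(h,tipx(),F(2)-f0)
    if h: break
tilt('wrist'); st()
c=cam('scene','s2.png'); cv2.imwrite('pics/s2c.png',cv2.resize(c['img'][150:320,140:380,::-1],None,fx=3,fy=3))
E
```

```text
base [ 0.05  0.49 -0.08] [-1.393e+02  1.000e-01  2.890e+01]
hit True [-1.204e+02 -1.000e-01  2.740e+01] [-0.05 -0.95  0.34]
False [-1.131e+02 -1.000e-01  2.760e+01] [-2.37 -0.31 -1.58]
False [-104.2    0.    28.3] [-1.5  -1.1  -0.65]
False [-96.4  -0.   28.1] [-1.46 -0.46 -0.36]
False [-88.5  -0.   28. ] [-1.81 -0.52 -1.61]
wrist 9114 tilt 7.2 lid z at -100 42.6 at 0 55.2
 t 32.44 tcp [413.8  83.3 197.3] rot [168.    0.   83.3] tray [-124.6   -0. ] F [-1.7  -0.3  -1.23] open -0.1
```

View pics/s2c.png

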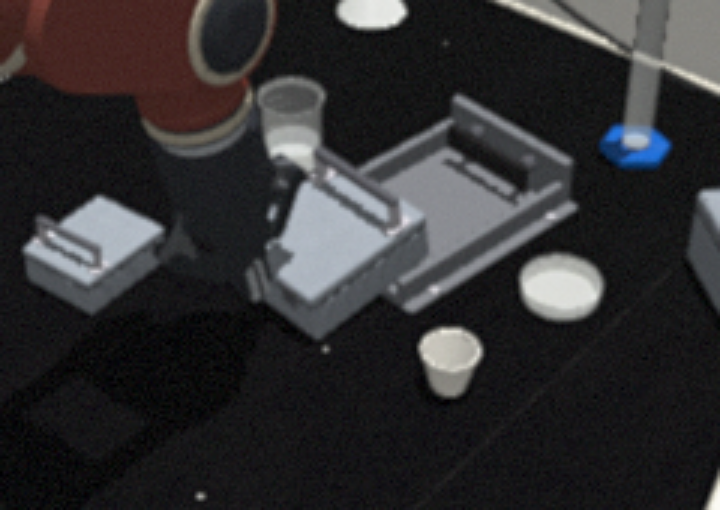

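```bash
cat >> h.py <<'E'
def lid(n='wrist',zl=38,zh=68,lo=-115,hi=175):
    c=cam(n); X=cloud(c).reshape(-1,3); X=X[~np.isnan(X[:,0])]
    q=np.c_[(np.linalg.inv(T)@np.c_[X[:,:2],np.ones(len(X))].T).T[:,:2],X[:,2]]
    q=q[(abs(q[:,1])<56)&(q[:,2]>zl)&(q[:,2]<zh)&(q[:,0]<hi)&(q[:,0]>tipx()[0]+8)]
    best=None
    rng=np.random.default_rng(0)
    for _ in range(150):
        s=q[rng.choice(len(q),3)]
        try: k=np.linalg.solve(np.c_[s[:,:2],np.ones(3)],s[:,2])
        except Exception: continue
        if abs(k[0])>.35 or abs(k[1])>.1: continue
        m=abs(q[:,:2]@k[:2]+k[2]-q[:,2])<1.5
        if best is None or m.sum()>best.sum(): best=m
    g=q[best]; k=np.linalg.lstsq(np.c_[g[:,:2],np.ones(len(g))],g[:,2],rcond=None)[0]
    e=np.percentile(g[:,0],[.5,99.5]); 
    print(n,len(g),'tilt %.2f roll %.2f'%tuple(np.degrees(np.arctan(k[:2]))),'x',e.round(1),'z',(k[0]*e+k[2]).round(1),'rect',rect(g),flush=True)
E
python3 - <<'E'
from h import *
lid(); lid('top'); lid('scene')
x=tipx()[0]
for i in range(3):
    x+=5; h=tip(x,vel=12,uf=9); print(h,tipx(),F(2)); lid()
    if h: break
st()
E
```

```text
wrist 27773 tilt 8.61 roll -0.10 x [-77.7  35.5] z [44.7 61.8] rect [-2.070e+01 -1.000e-01  1.196e+02  9.960e+01 -1.000e+00]
top 488 tilt 8.22 roll -0.39 x [-77.6  39.8] z [45.1 62. ] rect [-19.3  -2.6 118.6  99.6   0.3]
scene 726 tilt 9.47 roll 0.89 x [-77.4  38.6] z [44.5 63.9] rect [-20.6  -2.8 119.9 101.3   0.3]
False [-83.4   0.   28.1] [-2.05 -0.19 -0.01]
wrist 27930 tilt 9.21 roll -0.06 x [-72.5  40.3] z [44.8 63.1] rect [-16.    0.3 118.7  98.8  -1.2]
False [-78.1   0.   28.3] [-1.28 -0.51  0.22]
wrist 28183 tilt 9.38 roll -0.11 x [-67.5  45.4] z [45.4 64. ] rect [-10.4  -0.6 119.5  99.2  -0.3]
False [-72.9   0.   28.4] [ 0.3  -0.08  0.29]
wrist 26708 tilt 3.08 roll -0.09 x [-62.4  54.2] z [52.6 58.9] rect [ -4.3  -0.6 121.7  99.3  -0.7]
 t 34.7 tcp [429.   81.5 197.5] rot [167.9  -0.   83.2] tray [-109.3    0. ] F [-0.34 -0.38 -0.23] open -0.1
```

```bash
python3 - <<'E'
from h import *
tip(-78,vel=30); bot.pause(.3); lid(zl=30,zh=75); f0=F(); print(f0)
h=tip(-55,vel=15,uf=5); print('hit',h,tipx(),F(3)-f0)
x=tipx()[0]
for i in range(3):
    x+=8; h=tip(x,vel=12,uf=9); print(h,tipx(),F(2)-f0)
    if h: break
lid(zl=30,zh=75); st()
c=cam('scene','s3.png'); cv2.imwrite('pics/s3c.png',cv2.resize(c['img'][150:320,140:380,::-1],None,fx=3,fy=3))
E
```

```text
wrist 28431 tilt 10.14 roll -0.14 x [-67.8  44.4] z [44.5 64.6] rect [-1.120e+01 -1.000e-01  1.188e+02  9.910e+01 -8.000e-01]
[-4.22 -0.13  1.47]
hit False [-55.1  -0.   27.9] [ 2.94  0.43 -2.01]
False [-46.8   0.   28.2] [ 3.31 -0.19 -1.94]
False [-38.9  -0.   28.1] [ 2.88  0.74 -1.82]
False [-30.9   0.   28.1] [ 3.09  0.31 -1.85]
wrist 23742 tilt -4.52 roll -0.16 x [-18.8  97.5] z [58.3 49.1] rect [ 39.2  -0.4 121.4  98.8  -0.4]
 t 39.88 tcp [471.   76.6 197.4] rot [168.   -0.   83.3] tray [-67.  -0.] F [-0.95 -0.19 -0.49] open 0.0
```

View pics/s3c.png

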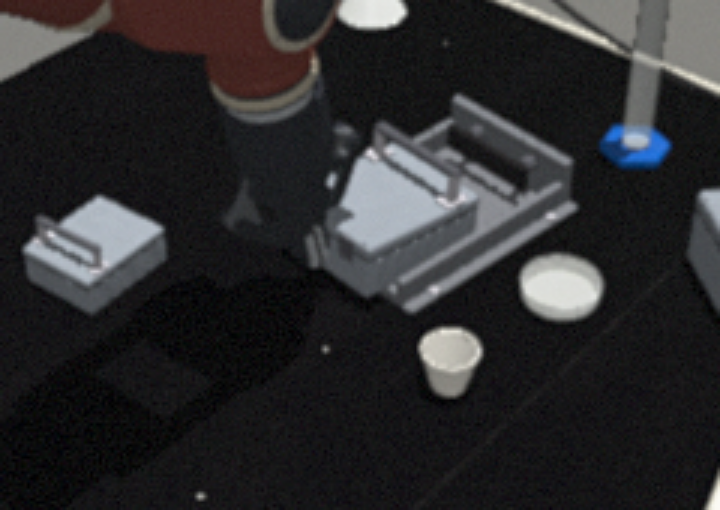

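```bash
python3 - <<'E'
from h import *
x=tipx()[0]
for x in (-20,-10,0,8,14):
    h=tip(x,vel=15,uf=8); print(h,tipx(),F(2))
    if h: break
lid(zl=30,zh=75); st()
E
```

```text
False [-19.8   0.   28.1] [-0.89  0.16 -0.46]
False [-9.7 -0.  28.1] [-0.99 -0.26  0.02]
False [ 0.2 -0.  28.1] [-1.53 -0.36 -1.08]
False [ 8.6  0.  28.4] [ 0.43  0.27 -0.02]
False [14.2 -0.  28. ] [-0.68 -0.28 -0.65]
wrist 24649 tilt -0.84 roll -0.16 x [ 24.9 142. ] z [50.8 49.1] rect [ 8.320e+01 -7.000e-01  1.219e+02  9.920e+01  1.000e-01]
 t 44.0 tcp [515.8  71.3 197.3] rot [168.   -0.   83.3] tray [-21.9   0. ] F [-0.64  0.09 -0.24] open -0.2
```

```bash
python3 - <<'E'
from h import *
h=tip(25,vel=10,uf=6); print(h,tipx(),F(3)); lid(zl=30,zh=75)
h=tip(36,vel=3,uf=8); print('push',h,tipx(),F(4)); st()
E
```

```text
False [24.8 -0.  27.8] [-2.47  0.16 -1.45]
wrist 24802 tilt 0.06 roll -0.10 x [ 35.6 152.6] z [48.9 49. ] rect [ 9.390e+01 -1.000e+00  1.222e+02  9.970e+01  1.000e-01]
push True [27.8 -0.2 27.3] [-0.3   0.01  0.32]
 t 47.24 tcp [529.7  69.5 196.2] rot [168.3   0.   83.3] tray [-7.8 -0.1] F [0.   0.2  0.21] open -0.1
```

```bash
python3 - <<'E'
from h import *
x=27.5; n=0
while x<38:
    x+=0.7; h=tip(x,vel=4,uf=9); f=F(2); print(round(x,1),h,tipx(),f,round(bot.get_obs()['t'],1),flush=True)
    if f[0]<-8.8 or bot.get_obs()['t']>56: break
lid(zl=30,zh=75)
E
```

```text
28.2 False [28.  -0.  27.9] [-1.36  0.16  0.19] 48.1
28.9 False [28.2 -0.  27.6] [-5.41  0.01  2.4 ] 48.5
29.6 False [28.3 -0.  27.3] [-7.18  0.11  3.79] 48.9
30.3 False [28.5 -0.  27.1] [-7.85 -0.29  3.75] 49.2
31.0 False [28.8 -0.  26.9] [-9.89 -0.94  4.95] 49.6
wrist 25007 tilt 0.06 roll -0.19 x [ 39.3 156.1] z [48.9 49. ] rect [ 97.6  -1.  121.7  99.4  -0.2]
```

```bash
python3 - <<'E'
from h import *
bot.pause(.8); print('hold',F(4),tipx())
c=cam('wrist','w4.png'); cv2.imwrite('pics/w4.png',c['img'][:,:,::-1])
X=np.load('w0.npz')['X'].reshape(-1,3); X=X[~np.isnan(X[:,0])]
q=np.c_[(np.linalg.inv(T)@np.c_[X[:,:2],np.ones(len(X))].T).T[:,:2],X[:,2]]
q=q[(abs(q[:,1])<38)&(q[:,0]>145)&(q[:,0]<175)]
for z in (22,27,32,37): 
    m=abs(q[:,2]-z)<2.5; print(z,m.sum(),np.percentile(q[m,0],[5,50,95]).round(1) if m.any() else '')
m=(q[:,2]>40)&(q[:,2]<46); print('top',np.percentile(q[m,0],[1,50,99]).round(1))
E
```

```text
hold [-9.29 -0.42  5.01] [28.7 -0.  26.9]
22 96 [156.8 157.8 158.8]
27 121 [156.7 157.8 173.4]
32 156 [156.9 158.2 174.2]
37 149 [156.7 158.1 173.5]
top [156.7 160.5 164.4]
```

View pics/w4.png

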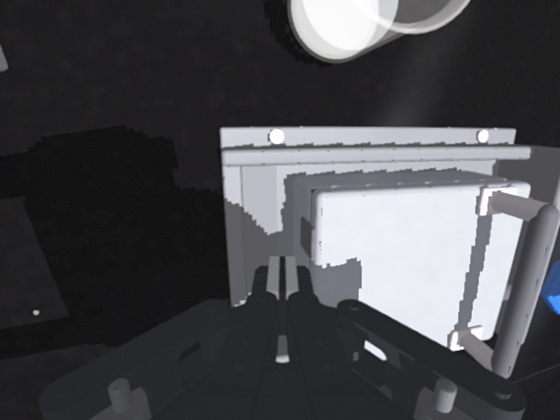

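The case sits flat and square in the tray, its rear edge at px (315,250). Its front measures 158.6 to 158.8 and the buffer face 157.9, so the buffer is pressed under a steady 9–10 N. Next I'll back off slowly, clear the arm and check.

```bash
python3 - <<'E'
from h import *
tip(27,vel=3); print(F(2)); tip(12,vel=20); print(F(2))
tip(0,160,vel=100)
a,r=pose(40,330,0,173); bot.movep(a,r)
lid('wrist',zl=42,zh=56); lid('top',zl=42,zh=56); st()
c=cam('scene','s5.png'); cv2.imwrite('pics/s5c.png',cv2.resize(c['img'][150:320,140:380,::-1],None,fx=3,fy=3))
X=cloud(cam('top'))
for n in ['small_beaker','crucible','petri_dish']:
    for d in bot.regions_of('top',n)[:1]:
        p=X[d['pixels']]; print(n,np.round(d['pixel']),np.nanmedian(p,0).round())
E
```

```text
[ 0.2  -0.52 -0.39]
[0.9  0.18 0.59]
wrist 4130 tilt -0.07 roll 0.01 x [ 46.9 157. ] z [48.9 48.8] rect [102.3  -0.6 111.1  98.4   0. ]
top 104 tilt -1.33 roll -0.74 x [ 46.8 101.7] z [50.3 49. ] rect [70.2 -1.2 55.2 94.3  6.9]
 t 55.29 tcp [576.6  64.1 499.4] rot [-179.7    0.    83.3] tray [39.4  0.1] F [ 0.46  0.1  -0.07] open 0.1
small_beaker [231. 192.] [619. 203.  27.]
crucible [323. 230.] [490. -78.  16.]
petri_dish [324. 189.] [621. -80.  15.]
```

View pics/s5c.png

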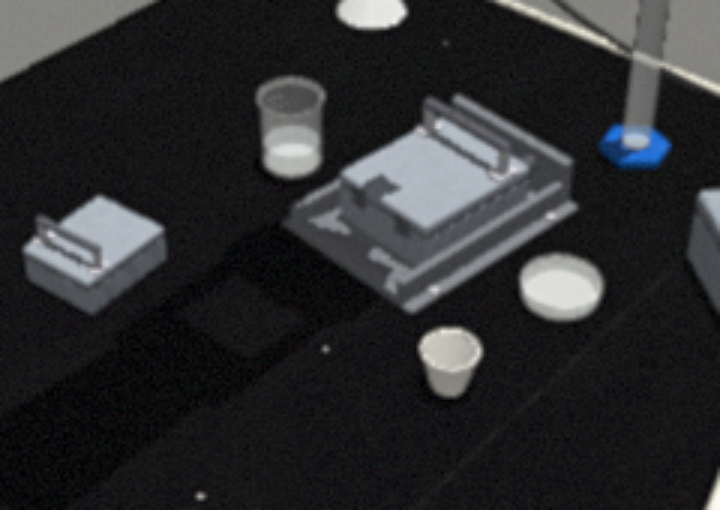

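```bash
python3 -c "
from plant import bot
print(bot.close_job())"
```

```text
the job is handed in; nothing more can be done
None
```

I handed the job in at about 55 s. The case ended up home in the tray, but its rear probably came off the bench while I was lifting the front, which the task forbids.

**What I did:**
- I slid the middle-sized case square against the lip, with about 4–5 N at contact.
- I lifted its front edge by the handle and laid it on the lip.
- I then pushed it over from behind and pressed it onto the buffer at 9–10 N, holding for about a second.

**Last checks:**
- **Lying flat:** the case showed 0.1° of tilt and no measurable turn against the tray, with the lid 49 mm above the bench.
- **Touching the buffer:** under load its front was about 1 mm past the buffer's free face. After I backed off it had not moved back measurably, so it should still be touching. I could not see that contact directly.
- **Other objects:** the crucible and petri dish read within a few mm of where they started. The beaker reads 8 mm off sideways in the coarse top camera, which does not see through glass well, but it stands upright and looks unmoved. The arm is clear of everything.

**What went wrong or disagreed:**
- **Rear off the bench:** the bar did not turn freely in the grip. The pull of 8.7 N was about the case's whole weight, so it was probably clear of the bench for about 3 s. When the front was on the lip, the rear was still about 3.5 mm up. I lowered it to the bench (6° tilt, as expected) before letting go.
- **Nose drop:** the nose began to drop, then came back up as I eased the fingers back. It went down during the next gentle push.
- **First buffer push:** the force stop tripped early, so I finished the push in small, slow steps.

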